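# Clamp up a spacer set on the shop's clamping board

### The arm

A 6-joint arm with a two-finger parallel gripper is mounted at the origin on the work surface. World frame = base frame: x ahead of the robot, y to its left, z up, the work surface at z = 0. Lengths are in mm, angles in rad, forces in N, time in s.
With the tool pointing down it reaches from about 400 to 925 mm from the base axis. Payload 12.5 kg.
Tool frame: the origin (TCP) lies midway between the tips of the shut fingers; the grasp point (between the pads) lies 19 mm behind it (env.grip_depth is the distance from the TCP to the grasp point, in mm); z points along the fingers, y is the line along which they close (so a half turn about z gives the same grasp; the last joint's range is limited). The gripper opens to 95 mm and grips with 3 to 60 N. Pads are 20 mm wide; open, the fingers measure 119 mm over their backs; the gripper's body (75 mm by 180 mm) begins 59 mm behind the grasp point.
Start: joints at [-1.352, 0.491, 1.559, -0, 1.092, -0.106], TCP at [199.473, -592.332, 214.661] pointing down, gripper open.
Joint ranges: [-3.1, 3.1], [-0.84, 2.19], [0.05, 2.79], [-1.13, 4.28], [0.06, 2.93], [-2.69, 2.69]. Speed limits (rad/s): [2.22, 2.22, 2.79, 3.14, 3.14, 3.14].

### API

Orientations are given as [roll, pitch, yaw] about the fixed x, y, z axes, in that order (R = Rz(yaw) Ry(pitch) Rx(roll)).
In Python, from cell import monitor, viewer, order, env gives the robot as it stands.
- The arm moves only by the tool move_arm, never from a script. Its argument "moves" is one flat list of numbers, 4 for each row, row after row: the shift along the tool's x, y, z normalised to -1 to 1, where 1 is 0.15 m, then the turn about the tool's z normalised to -1 to 1, where 1 is pi/2 rad. A call has 1 to 10 rows; each row shifts and turns the commanded pose from where the row before left it, along the tool's axes as they then stand; what a row does not reach is not made up. A row lasts 1/8 s, in which the tool goes at most 62.5 mm and 10.7 degrees, less where a joint would pass 70% of its speed; a pose out of reach is approached as far as the arm can. A call with a number of a shift or a turn outside -1 to 1 is refused whole. A call with a gripper value outside its range is refused whole. "claw" is the finger opening in mm, from 0 to 95.1, set as the call begins (left out, the last holds). The fingers move at their own pace and stop on an object; the grip force is fixed at half the most. Time passes only in rows, so rows that do not move let the fingers close. It gives the time, the measured TCP pose, the force, the opening and the grip force at its end, in the units of the state.
- monitor.state(): the state, without advancing time (a new reading comes with each control period).
- viewer.read_camera(name): name is "scene" or "top" or "wrist"; returns the picture (480x640x3 uint8, red, green, blue); there is no depth.
- viewer.camera_info(name): a dict with "K" (3x3 intrinsics, pixels), "camera_from_world" (4x4, takes a point from world to camera coordinates). Camera axes: x right, y down, z forward; pixel columns grow to the right and rows downward; lengths in mm; the calibration is good to about 2 mm. A picture is of the moment at which its call begins: read the wrist's pose just before it. camera_info takes no time and is no camera call; for the wrist camera it gives the pose at the moment of the call.
- order.job_done(): hands the job in; it is judged then, once.
The state is a dict: "t": time; "joints": joint angles; "qvel": joint speeds; "tau": joint torques, N m; "eef_pos": TCP position; "tcp_rot": TCP orientation; "ft_force": force on the tool from outside, world axes, zero at the start; "moment": the same for the moment, N m; "opening": opening from 0.0 (shut) to 1.0 (fully open); "grip_force": force on a finger pad.
Only numpy, scipy, OpenCV 4.12 (cv2) and the standard library are available. Lean on these libraries where they do the work, as an engineer would, in place of code of your own. Each camera call takes 0.05 s, during which the arm holds its last target. There are 200 camera calls.

### The job

Make up the spacer set on the clamping board: thread the wide spacer onto the board's arbor first and the narrow spacer on top of it, each fully down. Then slip the steel pipe well down over the clamp's leaning handle stub and with it throw the toggle clamp past its dead point until it is fully shut on the spacers; do not push the clamp's handle or arm with the robot itself. Finally take the pipe off and stand it back on its stand, let go, and leave the other goods on the counter undisturbed.

Things in the scene. Friction and masses are not known exactly. Their poses are not given: they have to be found in the camera images.
- wide_spacer: The wider of two plain steel spacer rings: 56 mm outside diameter, 24 mm hole, 22 mm thick, about 330 g. Lies flat on the counter. Origin at the centre of its underside, z up along its axis.
- narrow_spacer: The narrower steel spacer ring: 40 mm outside diameter, 24 mm hole, 18 mm thick, about 110 g. Lies flat on the counter. Origin at the centre of its underside, z along its axis.
- pipe: Plain steel pipe, the extension bar: 30 mm outside and 24 mm inside diameter, 135 mm long, about 280 g, open at both ends. Stands upright at the start over the peg of its stand, its lower end 15 mm above the counter. Origin at the centre of its lower end, z along the pipe towards its upper end.
- pipe_stand: Fixed dark wooden block 90 x 90 x 15 mm with an upright wooden peg in the middle of its top: 15 mm diameter, 40 mm tall, the upper 10 mm tapered to a 6 mm end. Origin at the centre of the block's underside, on the counter.
- clamp_board: Fixed plywood board 275 x 110 x 12 mm carrying the toggle clamp and, farther from the robot, the arbor. Origin on the counter under the clamp; x along the board's middle from clamp to arbor (board from x = -100 to 175 mm, 55 mm either side), z up. The clamp's grey cheek plates, 37 mm over all, stand from x = -55 to 31 mm, 90 mm high above the counter.
- arbor_foot (a point): Foot of the arbor, an upright steel pin on the board at its x = 120 mm: this point is on its axis at the board's top face, 12 mm above the counter. The pin is 15 mm in diameter and 36 mm tall, its top 5 mm tapered to 8 mm, so both spacers together (40 mm) stand 4 mm higher than it. Axes as the board's.
- handle_pivot (a point): Middle of the clamp handle's hinge pin, in the board's mid-plane at its x = -35 mm, 80 mm above the counter. Axes as the board's; the hinge axis is y.
- clamp_handle (a joint): Handle angle about handle_pivot, rad: 0 open, 0.92 shut (hard stop). Its lean from upright towards the board's +x is this minus 0.50: 29 degrees towards -x at 0, 24 degrees towards +x when shut. Starts near 0 and stays there by friction; a spring resists with up to 1.4 N m around 0.3; the dead point is at 0.70 (leaning 11 degrees towards +x), beyond it the spring snaps it to 0.92 and holds it there.
- handle_stub: Round steel stub at the end of the clamp handle, for the pipe: 15 mm in diameter and 55 mm long, the last 10 mm tapered to a 6 mm tip, above a collar 34 mm in diameter on which the pipe comes to rest. Origin on the stub's axis at the collar's upper face, 28 mm from handle_pivot; z along the stub from the pivot to the tip; y along the hinge axis. It turns with the handle.
- clamp_arm: The clamp's steel arm, 130 x 20 x 14 mm, linked to the handle. Origin on its hinge, at the board's x = 10 mm, 82 mm above the counter; x along the arm to its free end. With the handle open it stands up, 100 degrees above level, clear of the arbor; as the handle is thrown towards +x it comes down over the arbor and is level when shut.
- clamp_foot: Sprung round rubber foot, 28 mm in diameter, at the free end of the arm. Origin at the centre of its pressing face. With the clamp shut it bears on top of the two stacked spacers with about 3 N.
- scale_weight: Bystander: brass scale weight, 42 mm in diameter, 60 mm tall, upright. Origin at its underside.
- padlock: Bystander: brass padlock lying flat, about 80 x 40 x 20 mm. Origin under its case.
- screw_carton: Bystander: cardboard carton 60 x 90 x 45 mm. Origin at its underside.
- nail_jar: Bystander: glass jar, 66 mm in diameter, 90 mm tall. Origin at its underside.
- corner_bracket: Bystander: small steel L-shaped bracket, 60 x 20 mm foot, 50 mm tall. Origin at its underside.
- oil_bottle: Bystander: yellow plastic oil bottle, 48 mm in diameter, 130 mm tall. Origin at its underside.
- putty_can: Bystander: can, 80 mm in diameter, 80 mm tall. Origin at its underside.
Things that resemble listed ones, but are neither listed nor needed, are in the scene too. Leave any brown look-alike of the narrow_spacer alone. Of the things shaped like the pipe_stand, the wooden one is meant.

How it is judged (in metres and radians):
On the way, in this order (a step that is already met when the one before it is completed fails the run):
1. the wide spacer is on the arbor, down on the board (horizontal distance between wide_spacer and arbor_foot below 0.007 m and z of wide_spacer in the frame of arbor_foot between -0.004 and 0.004 m and angle between wide_spacer's own z axis and vertical below 0.1 rad), for 0.2 s.
2. the narrow spacer is on the arbor, on top of the wide one (all of step 1 and horizontal distance between narrow_spacer and arbor_foot below 0.007 m and z of narrow_spacer in the frame of arbor_foot between 0.018 and 0.026 m and angle between narrow_spacer's own z axis and vertical below 0.1 rad), for 0.2 s.
3. the pipe is well down over the handle stub, the clamp still open (z of pipe in the frame of handle_stub between -0.01 and 0.025 m and x of pipe in the frame of handle_stub between -0.012 and 0.012 m and y of pipe in the frame of handle_stub between -0.012 and 0.012 m and angle between the z axis of pipe and the z axis of handle_stub, either way round below 0.3 rad and value of joint clamp_handle below 0.5 rad), for 0.1 s.
4. the clamp is thrown shut with the pipe on the stub (z of pipe in the frame of handle_stub between -0.01 and 0.04 m and x of pipe in the frame of handle_stub between -0.012 and 0.012 m and y of pipe in the frame of handle_stub between -0.012 and 0.012 m and angle between the z axis of pipe and the z axis of handle_stub, either way round below 0.3 rad and value of joint clamp_handle above 0.87 rad), for 0.1 s.
At the end, for the whole second after the job is handed in: Wide spacer below, narrow above on the arbor: within 7 mm of its axis, 4 mm of full depth, 0.1 rad of level; handle past 0.87 rad, foot pressing on the narrow spacer (over 1 N); pipe at rest on its stand: within 12 mm of the peg, upright to 0.1 rad, lower end below 20 mm (all of step 2 and value of joint clamp_handle above 0.87 rad and contact force between clamp_foot and narrow_spacer above 1 N and horizontal distance between pipe and pipe_stand below 0.012 m and angle between pipe's own z axis and vertical below 0.1 rad and height (world z) of pipe below 0.02 m and linear speed of pipe below 0.02 m/s); the robot touches nothing.
It fails at once if the robot itself pushes the clamp's handle or arm (over 3 N) (contact force between any of the fingers, the arm and handle_stub above 3 N or contact force between any of the fingers, the arm and clamp_arm above 3 N).
It fails at once if a bystander is shifted more than 30 mm (distance of any of scale_weight, padlock, screw_carton, nail_jar, corner_bracket, oil_bottle, putty_can from where it was at the start of the episode above 0.03 m).
It also fails if it takes over 72 s, if anything falls off the work surface, if the arm or the gripper's body presses on something with over 40 N, if the wrist force passes 120 N, or if a joint passes its speed limit or range.

## Working session

There is one attempt and no reset: what is moved stays moved. The work goes in short steps, Python scripts to look and compute and a tool call to move; the robot and the scene stay as the last step left them, time stands still between calls to the robot, and variables do not carry over. Pictures are saved under pics/ and viewed, at most 10 in all, crops included, and the job is handed in when it is done.

Besides the shell and the picture viewer there is one more tool, called after ">>>" by a JSON object that holds its "api" and its "payload". move_arm: Moves the arm, as the interface text tells. Scaled input: -1 to 1 covers 0.15 m each way for a shift and pi/2 rad each way for a turn. Its arguments: {"type":"object","properties":{"moves":{"type":"array"},"claw":{"type":"number"}},"required":["moves"]}

```bash
ls; mkdir -p pics
python3 - <<'E'
from cell import monitor, viewer, order, env
import cv2,numpy as np
print(monitor.state())
for n in ("scene","top"):
    im=viewer.read_camera(n); cv2.imwrite(f"pics/{n}0.png",im[:,:,::-1])
    i=viewer.camera_info(n); print(n,np.round(np.array(i["K"]),1).tolist(),np.round(np.array(i["camera_from_world"]),3).tolist())
E
```

```text
pics
{'t': 0.0, 'joints': array([-1.35160529e+00,  4.91520305e-01,  1.55945423e+00,  1.23090189e-05,
        1.09170983e+00, -1.05622793e-01]), 'qvel': array([ 0.00064352, -0.00172604,  0.000299  , -0.00102038,  0.00024618,
       -0.00017095]), 'tau': array([ 9.46956206e-04, -6.12639141e+01, -2.58182949e+01,  6.94249989e-02,
        4.82248224e-02, -7.15607302e-05]), 'eef_pos': array([ 199.41404564, -592.07034926,  214.08449573]), 'tcp_rot': array([-3.14050818e+00, -1.25951427e-04,  3.24808084e-01]), 'ft_force': array([-0.00369862, -0.22893269,  0.9383115 ]), 'moment': array([0.03971832, 0.07761408, 0.00269147]), 'grip_force': 0.0, 'opening': 0.9974439574599774}
scene [[588.1, 0.0, 315.1], [0.0, 588.1, 248.0], [0.0, 0.0, 1.0]] [[-0.539, 0.842, -0.004, 265.576], [0.572, 0.363, -0.736, -194.197], [-0.619, -0.399, -0.677, 1966.97], [0.0, 0.0, 0.0, 1.0]]
top [[471.0, 0.0, 320.3], [0.0, 471.0, 226.9], [0.0, 0.0, 1.0]] [[-0.018, -1.0, 0.006, -6.576], [-0.987, 0.016, -0.159, 517.891], [0.159, -0.009, -0.987, 1177.483], [0.0, 0.0, 0.0, 1.0]]
```

View pics/top0.png

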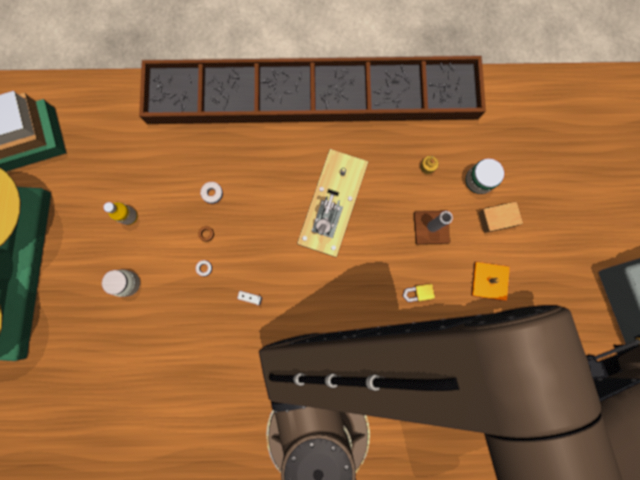

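View pics/scene0.png

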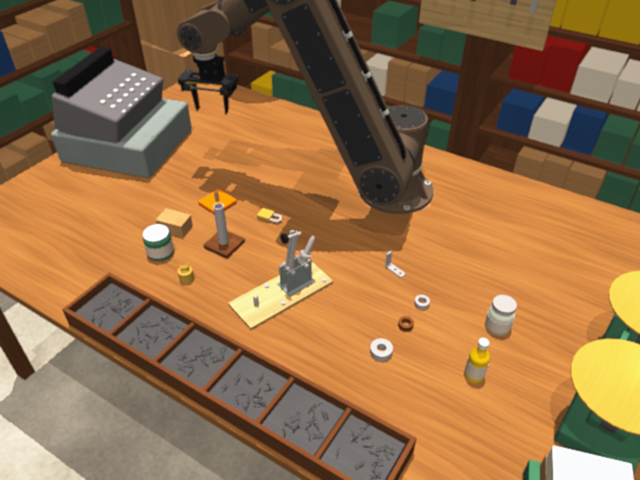

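The top view shows the wide spacer at (211,192), the narrow one at (204,268) with its brown look-alike at (206,234), the arbor top at (343,171), board corners at (330,150), (367,160), (336,255) and (299,244), and the wooden stand at (432,228) with the pipe top at (446,218). The scene view agrees: the handle leans back towards the robot and the arm is up.

```bash
cat > h.py <<'E'
from cell import monitor, viewer, order, env
import cv2, numpy as np
def ray(name,uv,z,info=None):
    i=info or viewer.camera_info(name); K=np.array(i["K"]);T=np.array(i["camera_from_world"]);R=T[:3,:3];c=-R.T@T[:3,3]
    d=R.T@np.linalg.inv(K)@np.array([uv[0],uv[1],1.]); return c+d*(z-c[2])/d[2]
def proj(name,p,info=None):
    i=info or viewer.camera_info(name); K=np.array(i["K"]);T=np.array(i["camera_from_world"])
    q=K@(T[:3,:3]@np.array(p)+T[:3,3]); return q[:2]/q[2]
def st():
    s=monitor.state(); print("t %.2f"%s["t"],np.round(s["eef_pos"],1),np.round(s["tcp_rot"],3),"F",np.round(s["ft_force"],1),"op %.1f g %.1f"%(s["opening"]*95.1,s["grip_force"]),"j",np.round(s["joints"],2)); return s
E
python3 - <<'E'
from h import *
for n,uv,z in [("wide",(211,192),22),("narrow",(204,268),18),("brown",(206,234),18),("arbortop",(343,171),48),("c1",(330,150),12),("c2",(367,160),12),("c3",(336,255),12),("c4",(299,244),12),("pipetop",(446,218),150),("stand",(432,228),15),("weight",(430,164),60),("bracket",(249,297),5),("carton",(502,216),45),("jar/can",(487,175),80),("padlock",(420,293),20),("orangestand",(491,281),15)]:
    print(n,np.round(ray("top",uv,z),0))
i=viewer.camera_info("wrist");print(np.round(i["K"],1));T=np.array(i["camera_from_world"])
s=st()
from scipy.spatial.transform import Rotation as Ro
R=Ro.from_euler('xyz',s["tcp_rot"]).as_matrix()
c=-T[:3,:3].T@T[:3,3]; print("cam in tool",R.T@(c-s["eef_pos"])); print("cam axes in tool",np.round(R.T@T[:3,:3].T,3)); print("tool axes",np.round(R,3))
E
```

```text
wide [620. 273.  22.]
narrow [418. 288.  18.]
brown [508. 285.  18.]
arbortop [664. -78.  48.]
c1 [734. -46.  12.]
c2 [ 704. -146.   12.]
c3 [447. -56.  12.]
c4 [478.  41.  12.]
pipetop [ 517. -312.  150.]
stand [ 514. -311.   15.]
weight [ 676. -304.   60.]
bracket [342. 173.   5.]
carton [ 538. -488.   45.]
jar/can [ 639. -444.   80.]
padlock [ 344. -270.   20.]
orangestand [ 372. -457.   15.]
[[381.3   0.  325.3]
 [  0.  381.3 248.1]
 [  0.    0.    1. ]]
t 0.10 [ 199.4 -592.1  214.2] [-3.141 -0.     0.325] F [ 0.3 -0.9  0.2] op 95.0 g 0.0 j [-1.35  0.49  1.56 -0.    1.09 -0.11]
cam in tool [ 7.89868201e+01  6.76969090e-02 -1.69333820e+02]
cam axes in tool [[-0.001 -0.96  -0.28 ]
 [ 1.    -0.001 -0.001]
 [ 0.    -0.28   0.96 ]]
tool axes [[ 0.948  0.319 -0.   ]
 [ 0.319 -0.948  0.001]
 [ 0.    -0.001 -1.   ]]
```

>>> {"api": "move_arm", "payload": {"moves": [0, 0, -0.17, 0.105, 0, 0, -0.17, 0.105, 0, 0, -0.17, 0.105, 0, 0, -0.17, 0.105, 0.048, -0.398, 0, 0, 0.048, -0.398, 0, 0, 0.048, -0.398, 0, 0, 0.048, -0.398, 0, 0, 0.048, -0.398, 0, 0, 0.048, -0.398, 0, 0], "claw": 80}}

```text
t: 1.35
eef_pos: [358.4, -266.4, 316.6]
tcp_rot: [-3.142, 0.0, -0.335]
ft_force: [0.8, -0.4, 0.1]
opening: 0.839
grip_force: 0.0
```

>>> {"api": "move_arm", "payload": {"moves": [0.048, -0.398, 0, 0, 0.048, -0.398, 0, 0, 0.048, -0.398, 0, 0, 0.048, -0.398, 0, 0, 0.048, -0.398, 0, 0, 0.048, -0.398, 0, 0, 0.048, -0.398, 0.3, 0, 0.048, -0.398, 0.3, 0, 0.048, -0.398, 0.3, 0, 0.048, -0.398, 0.3, 0]}}

```text
t: 2.6
eef_pos: [604.9, 237.2, 165.2]
tcp_rot: [3.141, 0.0, -0.335]
ft_force: [0.7, -0.3, 0.7]
opening: 0.844
grip_force: 0.0
```

>>> {"api": "move_arm", "payload": {"moves": [0, 0, 0, 0, 0, 0, 0, 0]}}

```text
t: 2.85
eef_pos: [604.3, 235.4, 166.9]
tcp_rot: [3.141, 0.0, -0.335]
ft_force: [0.2, -0.3, 0.6]
opening: 0.839
grip_force: 0.0
```

Run:
```python
from h import *
s=st();i=viewer.camera_info("wrist");im=viewer.read_camera("wrist");cv2.imwrite("pics/w1.png",im[:,:,::-1])
np.savez("pics/w1.npz",K=i["K"],T=i["camera_from_world"])
for p in [(620,273,22),(418,288,18)]: print(proj("wrist",p,i))
```

```text
t 2.85 [604.3 235.4 166.9] [ 3.141  0.    -0.335] F [ 0.2 -0.3  0.6] op 79.8 g 0.0 j [ 0.27  0.57  1.55 -0.    1.02  2.18]
[277.24181587 231.04832014]
[336.95818922 420.16885937]
```

View pics/w1.png

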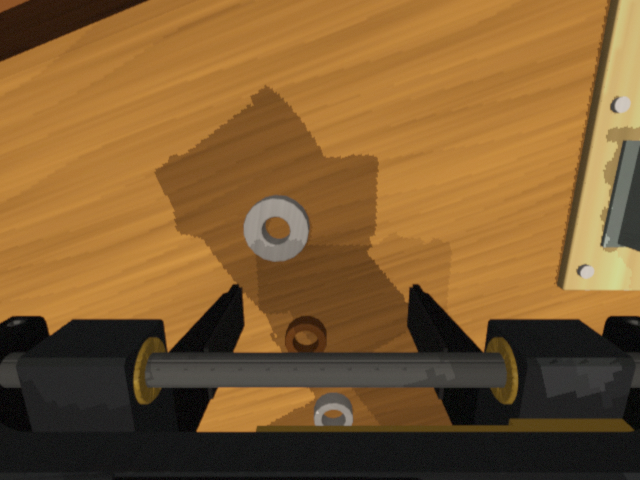

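The wrist view shows the wide spacer's top centre at (276.5,229), the brown look-alike at (306,335) and the narrow spacer at (333,411).

```bash
cat >> h.py <<'E'
def rel(p,s=None):
    "tool-axis shift from the measured TCP to world point p, in mm and in move units"
    from scipy.spatial.transform import Rotation as Ro
    s=s or monitor.state(); d=Ro.from_euler('xyz',s["tcp_rot"]).inv().apply(np.array(p)-s["eef_pos"])
    print("rel mm",np.round(d,1),"units",np.round(d/150,3)); return d
E
python3 - <<'E'
from h import *
w=ray("wrist",(276.5,229),22);n=ray("wrist",(333,411),18);print(w,n)
rel([w[0],w[1],3])
E
```

```text
[622.13761522 272.76622995  22.        ] [429.59920222 288.14641512  18.        ]
rel mm [  4.  -41.4 164.7] units [ 0.027 -0.276  1.098]
```

>>> {"api": "move_arm", "payload": {"moves": [0.027, -0.276, 0.1, 0, 0, 0, 0.35, 0, 0, 0, 0.35, 0, 0, 0, 0.2, 0, 0, 0, 0.08, 0, 0, 0, 0, 0]}}

```text
t: 3.65
eef_pos: [622.4, 272.8, 5.8]
tcp_rot: [-3.141, -0.001, -0.336]
ft_force: [-0.0, -0.3, -0.0]
opening: 0.842
grip_force: 0.0
```

>>> {"api": "move_arm", "payload": {"moves": [0, 0, 0, 0, 0, 0, 0, 0, 0, 0, 0, 0, 0, 0, 0, 0], "claw": 45}}

```text
t: 4.15
eef_pos: [622.3, 273.6, 5.7]
tcp_rot: [-3.141, -0.001, -0.335]
ft_force: [-1.4, -0.9, 7.0]
opening: 0.583
grip_force: 30.0
```

>>> {"api": "move_arm", "payload": {"moves": [0, 0, -0.2, 0, 0, 0, -0.35, 0, 0.1, 0.1, -0.35, 0, 0.15, 0.35, -0.1, 0, 0.2, 0.35, 0, 0, 0.2, 0.35, 0, 0, 0.15, 0.35, 0, 0, 0, 0.35, 0, 0, 0, 0.26, 0, 0, 0, 0, 0, 0]}}

```text
t: 5.4
eef_pos: [630.3, -67.3, 154.6]
tcp_rot: [3.141, 0.001, -0.338]
ft_force: [-0.8, 0.0, -2.2]
opening: 0.587
grip_force: 30.0
```

Run:
```python
from h import *
s=st();i=viewer.camera_info("wrist");im=viewer.read_camera("wrist");cv2.imwrite("pics/w2.png",im[:,:,::-1])
for p in [(668,-79,48),(668,-79,12)]: print(proj("wrist",p,i))
```

```text
t 5.40 [630.3 -67.3 154.6] [ 3.141e+00  1.000e-03 -3.380e-01] F [-0.8  0.  -2.2] op 55.8 g 30.0 j [-0.21  0.57  1.6  -0.    0.98  1.7 ]
[323.2143665  193.75540952]
[323.41752504 187.3867018 ]
```

View pics/w2.png

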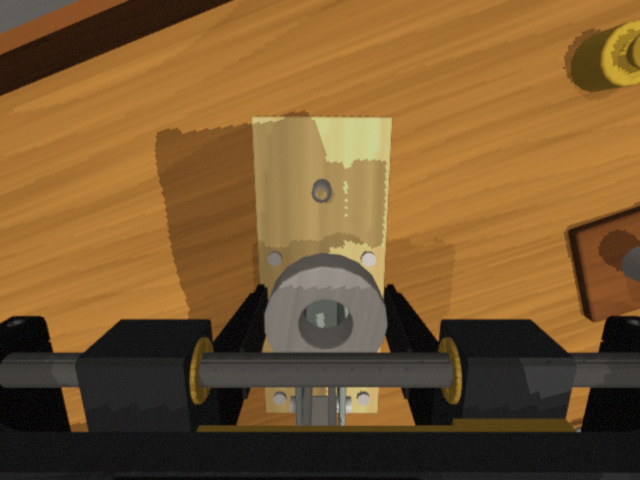

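The arbor stands at (321,192), and the board's far edge runs level from (252,117) to (391,117), so the tool yaw matches the board's. The ring hangs level in the fingers.

Run:
```python
from h import *
a=ray("wrist",(321,192.5),46);print(a, ray("wrist",(321,189),12))
rel([a[0],a[1],18])
c1=ray("wrist",(252,117),12);c2=ray("wrist",(391,117),12);print(c1,c2,np.arctan2(*(c1-c2)[[0,1]])); x=np.array([.9434,-.3316,0]); print("arbor from edge",(0.5*(c1+c2)-55*x))
```

```text
[669.71879042 -76.15338086  46.        ] [668.02585237 -75.17080092  12.        ]
rel mm [ 40.2  -3.1 136.6] units [ 0.268 -0.021  0.911]
[738.12860515 -43.35898105  12.        ] [ 702.4182815  -144.92386879   12.        ] 0.33810045363061947
arbor from edge [668.38644333 -75.90342492  12.        ]
```

>>> {"api": "move_arm", "payload": {"moves": [0.266, -0.02, 0.1, 0, 0, 0, 0.3, 0, 0, 0, 0.2, 0, 0, 0, 0.15, 0, 0, 0, 0.1, 0, 0, 0, 0.055, 0, 0, 0, 0, 0]}}

```text
t: 6.32
eef_pos: [670.1, -74.9, 19.1]
tcp_rot: [3.142, -0.0, -0.335]
ft_force: [0.6, 0.3, -2.6]
opening: 0.589
grip_force: 30.0
```

>>> {"api": "move_arm", "payload": {"moves": [0, 0, 0, 0, 0, 0, 0, 0, 0, 0, 0, 0], "claw": 80}}

```text
t: 6.7
eef_pos: [670.2, -75.3, 19.8]
tcp_rot: [-3.142, -0.001, -0.335]
ft_force: [-0.4, 0.1, -0.2]
opening: 0.819
grip_force: 0.0
```

>>> {"api": "move_arm", "payload": {"moves": [0, 0, -0.3, 0, 0, 0, -0.35, 0, 0, -0.2, -0.35, 0, 0, -0.38, 0, 0, 0, -0.38, 0, 0, -0.15, -0.38, 0, 0, -0.38, -0.15, 0, 0, -0.4, -0.1, 0, 0, -0.4, -0.1, 0, 0, -0.4, -0.043, 0, 0], "claw": 65}}

```text
t: 7.95
eef_pos: [508.6, 256.7, 169.4]
tcp_rot: [-3.141, -0.001, -0.335]
ft_force: [0.7, -0.3, -0.4]
opening: 0.687
grip_force: 0.0
```

>>> {"api": "move_arm", "payload": {"moves": [-0.4, 0, 0, 0, -0.4, 0, 0, 0, -0.12, 0, 0, 0, 0, 0, 0, 0, 0, 0, 0, 0]}}

```text
t: 8.57
eef_pos: [381.4, 300.8, 169.2]
tcp_rot: [-3.141, -0.001, -0.336]
ft_force: [-0.6, -0.4, 0.1]
opening: 0.683
grip_force: 0.0
```

Run:
```python
from h import *
s=st();i=viewer.camera_info("wrist");im=viewer.read_camera("wrist")
t=viewer.read_camera("top");sc=viewer.read_camera("scene")
out=np.zeros((600,800,3),np.uint8)
out[:360,:480]=cv2.resize(im,(480,360)); out[360:600,:320]=cv2.resize(t[150:240,300:420],(320,240)); out[360:600,330:650]=cv2.resize(sc[225:345,220:380],(320,240),interpolation=cv2.INTER_CUBIC)
cv2.imwrite("pics/w3.png",out[:,:,::-1])
print(proj("wrist",(425,288,18),i)*.75)
```

```text
t 8.57 [381.4 300.8 169.2] [-3.141e+00 -1.000e-03 -3.360e-01] F [-0.6 -0.4  0.1] op 64.9 g 0.0 j [ 0.53  0.35  1.95 -0.    0.84  2.44]
[242.02705716 134.37308058]
```

View pics/w3.png

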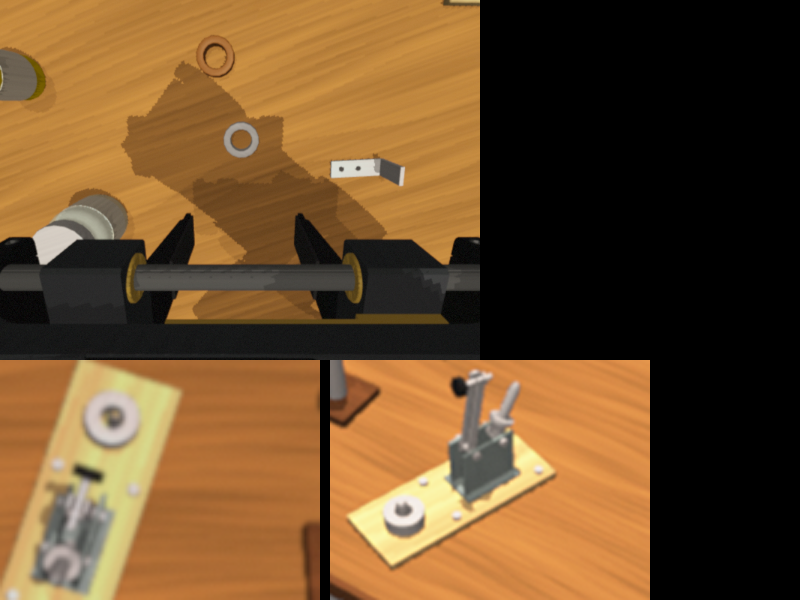

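The wide spacer sits on the arbor; the narrow one is at (321,185) in full wrist pixels. The nail jar is close by at left.

Run:
```python
from h import *
n=ray("wrist",(321.3,185.3),18);print(n)
rel([n[0],n[1],4])
j=ray("top",(119,281),85);print("jar",j,ray("wrist",(90/.75,222/.75),60))
d=j-n;x=np.array([np.cos(-.336),np.sin(-.336)]);y=np.array([x[1],-x[0]]);print("jar rel narrow in tool",d[:2]@x,d[:2]@y)
```

```text
[420.13175218 290.39258825  18.        ]
rel mm [ 40.2  -3.3 164.8] units [ 0.268 -0.022  1.099]
jar [385.07713234 478.8448738   85.        ] [395.56151161 467.06779244  60.        ]
jar rel narrow in tool -95.22964970581457 -166.3562566293823
```

Jar is clear of the body (166 mm against 90+33). Grasp the narrow spacer.

>>> {"api": "move_arm", "payload": {"moves": [0.268, -0.022, 0.1, 0, 0, 0, 0.35, 0, 0, 0, 0.35, 0, 0, 0, 0.2, 0, 0, 0, 0.09, 0, 0, 0, 0, 0]}}

```text
t: 9.48
eef_pos: [419.3, 290.6, 5.2]
tcp_rot: [3.141, 0.001, -0.335]
ft_force: [0.0, 0.6, 1.1]
opening: 0.682
grip_force: 0.0
```

>>> {"api": "move_arm", "payload": {"moves": [0, 0, 0, 0, 0, 0, 0, 0, 0, 0, 0, 0, 0, 0, 0, 0], "claw": 30}}

```text
t: 9.98
eef_pos: [419.3, 291.0, 6.2]
tcp_rot: [-3.141, -0.001, -0.335]
ft_force: [-1.3, -0.2, 7.1]
opening: 0.417
grip_force: 30.0
```

>>> {"api": "move_arm", "payload": {"moves": [0, 0, -0.2, 0, 0, 0, -0.35, 0, 0.1, 0, -0.35, 0, 0.38, 0, -0.1, 0, 0.4, 0, 0, 0, 0.4, 0, 0, 0, 0.4, 0.1, 0, 0, 0.4, 0.25, 0, 0, 0.293, 0.38, 0, 0, 0, 0.39, 0, 0]}}

```text
t: 11.22
eef_pos: [692.8, 28.3, 154.5]
tcp_rot: [3.141, 0.0, -0.335]
ft_force: [-0.3, -0.4, -0.7]
opening: 0.417
grip_force: 30.0
```

>>> {"api": "move_arm", "payload": {"moves": [0, 0.39, 0, 0, 0, 0.243, 0, 0, 0, 0, 0.2, 0, 0, 0, 0, 0]}}

```text
t: 11.72
eef_pos: [659.3, -59.3, 123.9]
tcp_rot: [3.141, 0.004, -0.336]
ft_force: [-0.1, 0.9, -1.5]
opening: 0.418
grip_force: 30.0
```

Run:
```python
from h import *
s=st(); rel([669.5,-75.5,41.5])
```

```text
t 11.72 [659.3 -59.3 123.9] [ 3.141  0.004 -0.336] F [-0.1  0.9 -1.5] op 39.7 g 30.0 j [-0.19  0.64  1.55 -0.    0.96  1.72]
rel mm [15.3 11.9 82.3] units [0.102 0.079 0.549]
```

>>> {"api": "move_arm", "payload": {"moves": [0.102, 0.079, 0, 0, 0, 0, 0.15, 0, 0, 0, 0.15, 0, 0, 0, 0.15, 0, 0, 0, 0.1, 0, 0, 0, 0, 0]}}

```text
t: 12.48
eef_pos: [671.3, -75.4, 42.6]
tcp_rot: [3.141, 0.001, -0.335]
ft_force: [-0.4, -0.5, -0.7]
opening: 0.416
grip_force: 30.0
```

>>> {"api": "move_arm", "payload": {"moves": [0, 0, 0, 0, 0, 0, 0, 0, 0, 0, 0, 0], "claw": 65}}

```text
t: 12.85
eef_pos: [671.4, -75.4, 43.8]
tcp_rot: [-3.142, -0.001, -0.335]
ft_force: [-0.2, -0.0, 0.6]
opening: 0.66
grip_force: 0.0
```

>>> {"api": "move_arm", "payload": {"moves": [0, 0, -0.3, 0, 0, 0, -0.4, 0, 0, 0.1, -0.4, 0, 0, 0.36, -0.2, 0, -0.1, 0.38, 0, 0, -0.1, 0.38, 0, 0, -0.2, 0.35, 0, 0, -0.2, 0.26, 0, 0, -0.13, 0, 0, 0, 0, 0, 0, 0], "claw": 70}}

```text
t: 14.1
eef_pos: [476.7, -298.7, 238.8]
tcp_rot: [3.141, -0.001, -0.336]
ft_force: [1.3, -0.2, -1.1]
opening: 0.733
grip_force: 0.0
```

Run:
```python
from h import *
s=st();i=viewer.camera_info("wrist");im=viewer.read_camera("wrist")
t=viewer.read_camera("top");sc=viewer.read_camera("scene")
out=np.zeros((600,800,3),np.uint8)
out[:360,:480]=cv2.resize(im,(480,360)); out[360:600,:320]=cv2.resize(t[150:240,300:420],(320,240)); out[360:600,330:650]=cv2.resize(sc[225:345,220:380],(320,240),interpolation=cv2.INTER_CUBIC)
cv2.imwrite("pics/w4.png",out[:,:,::-1])
print(proj("wrist",(515,-311,150),i)*.75,proj("wrist",(515,-311,15),i)*.75)
```

```text
t 14.10 [ 476.7 -298.7  238.8] [ 3.141e+00 -1.000e-03 -3.360e-01] F [ 1.3 -0.2 -1.1] op 69.7 g 0.0 j [-0.68  0.38  1.68 -0.    1.08  1.23]
[242.79636557 147.39136709] [243.14201673 132.54315641]
```

View pics/w4.png

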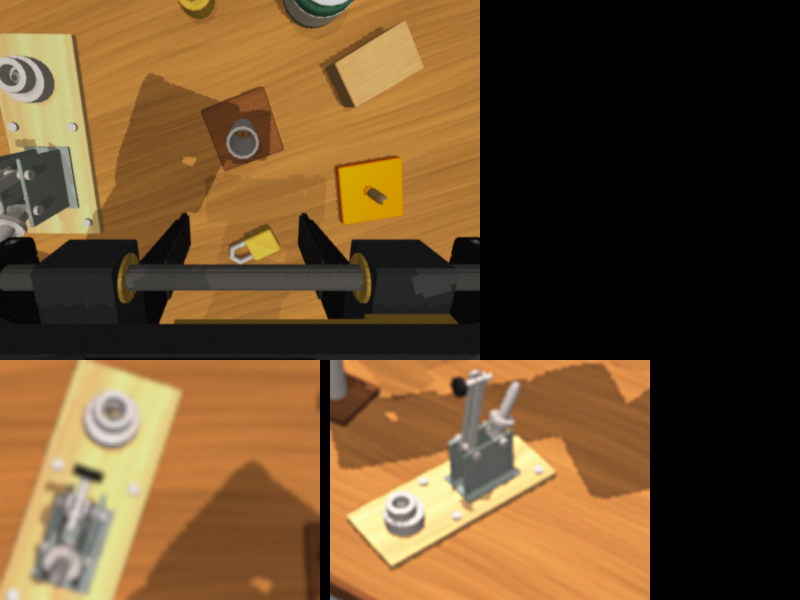

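Both spacers are stacked. In the wrist view the pipe's top centre is at (324,189) full-size pixels and the stand's block centre at about (324,171).

Run:
```python
from h import *
p=ray("wrist",(324,189.5),150);b=ray("wrist",(324.5,171.3),15);print(p,b)
m=.5*(p+b)
rel([m[0],m[1],91])
```

```text
[ 521.12825904 -312.48945111  150.        ] [ 521.72380425 -312.83490733   15.        ]
rel mm [ 45.3  -0.8 147.4] units [ 0.302 -0.006  0.983]
```

>>> {"api": "move_arm", "payload": {"moves": [0.302, -0.006, 0, 0, 0, 0, 0.33, 0, 0, 0, 0.33, 0, 0, 0, 0.22, 0, 0, 0, 0.1, 0, 0, 0, 0, 0]}}

```text
t: 15.0
eef_pos: [521.0, -312.4, 90.7]
tcp_rot: [-3.141, 0.001, -0.334]
ft_force: [0.4, 0.4, 1.1]
opening: 0.734
grip_force: 0.0
```

>>> {"api": "move_arm", "payload": {"moves": [0, 0, 0, 0, 0, 0, 0, 0, 0, 0, 0, 0, 0, 0, 0, 0], "claw": 20}}

```text
t: 15.5
eef_pos: [520.6, -312.7, 91.5]
tcp_rot: [3.141, -0.001, -0.335]
ft_force: [-0.6, -0.3, -0.4]
opening: 0.375
grip_force: 0.0
```

>>> {"api": "move_arm", "payload": {"moves": [0, 0, 0, 0, 0, 0, 0, 0]}}

```text
t: 15.75
eef_pos: [520.6, -312.6, 91.3]
tcp_rot: [3.141, -0.0, -0.335]
ft_force: [-0.8, 0.3, 2.2]
opening: 0.306
grip_force: 30.0
```

>>> {"api": "move_arm", "payload": {"moves": [0, 0, -0.2, 0, 0, 0, -0.3, 0, 0, 0, -0.4, 0, -0.1, -0.2, -0.17, 0, -0.15, -0.35, 0, 0, -0.2, -0.35, 0, 0, -0.2, -0.35, 0, 0, -0.2, -0.3, 0, 0, -0.01, -0.15, 0, 0, 0, 0, 0, 0]}}

```text
t: 17.0
eef_pos: [482.4, -28.1, 251.4]
tcp_rot: [3.141, 0.0, -0.333]
ft_force: [0.4, 0.3, -3.2]
opening: 0.309
grip_force: 30.0
```

```bash
cat >> h.py <<'E'
YAW=-.336; XB=np.array([np.cos(YAW),np.sin(YAW),0]); YB=np.array([-XB[1],XB[0],0]); O=np.array([669,-76,0])-120*XB
def bw(x,y,z): return O+x*XB+y*YB+np.array([0,0,z])
def wb(p): d=np.array(p)-O; return np.array([d@XB,d@YB,d[2]])
E
python3 - <<'E'
from h import *
s=st();print("tcp board",wb(s["eef_pos"]))
tip=bw(-74.8,0,153);print("tip",tip,[proj(n,tip) for n in("scene","top","wrist")])
im=viewer.read_camera("wrist");sc=viewer.read_camera("scene");t=viewer.read_camera("top")
out=np.zeros((600,800,3),np.uint8)
out[:300,:400]=im[150:450,140:540]; out[:300,400:]=cv2.resize(sc[170:290,240:400],(400,300),interpolation=cv2.INTER_CUBIC)
out[300:,:400]=cv2.resize(t[190:250,280:360],(400,300),interpolation=cv2.INTER_CUBIC)
cv2.imwrite("pics/w5.png",out[:,:,::-1])
E
```

```text
t 17.00 [482.4 -28.1 251.4] [ 3.141  0.    -0.333] F [ 0.4  0.3 -3.2] op 29.4 g 30.0 j [-0.19  0.25  1.84 -0.    1.05  1.71]
tcp board [-71.95921452 -16.29629984 251.41584059]
tip [485.09300789 -11.77182663 153.        ] [array([312.70629063, 235.27742288]), array([319.26638144, 233.13209547]), array([303.15284483, 252.91680001])]
```

View pics/w5.png

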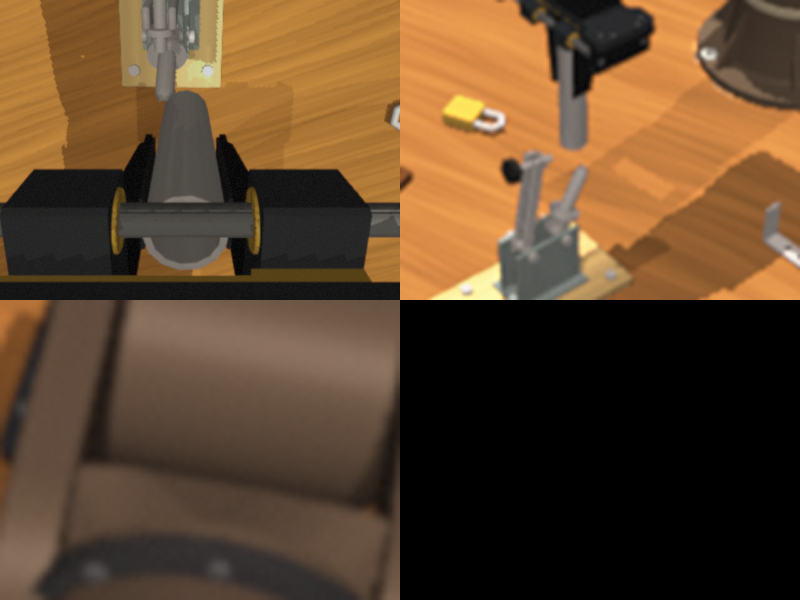

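In the wrist crop the stub tip is at full pixels (303,247), and the scene puts it at (313,237). Both put the tip at board x of about -71, y 0. The pipe hangs upright 16 mm to the side.

>>> {"api": "move_arm", "payload": {"moves": [0.023, -0.109, 0, 0, 0, 0, 0.07, 0, 0, 0, 0.07, 0, 0, 0, 0.05, 0, 0, 0, 0.025, 0, 0, 0, 0, 0]}}

```text
t: 17.9
eef_pos: [491.1, -15.1, 219.1]
tcp_rot: [3.141, 0.0, -0.335]
ft_force: [0.3, -0.5, -3.6]
opening: 0.303
grip_force: 30.0
```

Run:
```python
from h import *
s=st();print("tcp board",wb(s["eef_pos"]))
im=viewer.read_camera("wrist");sc=viewer.read_camera("scene")
out=np.zeros((400,800,3),np.uint8)
out[:300,:400]=im[150:450,140:540]; out[:400,400:]=cv2.resize(sc[190:270,270:350],(400,400),interpolation=cv2.INTER_CUBIC)
cv2.imwrite("pics/w6.png",out[:,:,::-1])
```

```text
t 17.90 [491.1 -15.1 219.1] [ 3.141  0.    -0.335] F [ 0.3 -0.5 -3.6] op 28.8 g 30.0 j [-0.17  0.3   1.87 -0.    0.97  1.74]
tcp board [-68.00591005  -1.1898844  219.13421311]
```

View pics/w6.png

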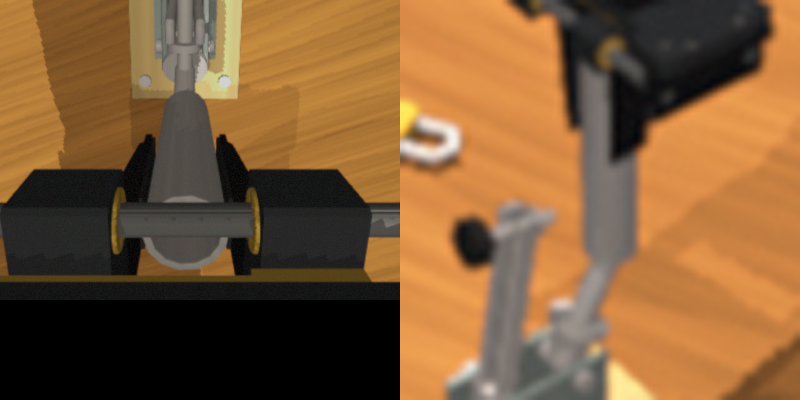

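The pipe's mouth has gone over the stub tip, with no extra force. Now lean the pipe about the tip, then slide it down.

>>> {"api": "move_arm", "payload": {"moves": [-0.066, -0.004, 0.011, 0, -0.066, -0.004, 0.011, 0, -0.066, 0, 0.011, 0, -0.043, 0, 0.033, 0, -0.043, 0, 0.033, 0, -0.011, 0, 0.031, 0, -0.011, 0, 0.031, 0, 0, 0, 0, 0]}}

```text
t: 19.0
eef_pos: [447.9, 1.2, 194.5]
tcp_rot: [3.141, 0.001, -0.335]
ft_force: [3.0, -0.1, -3.5]
opening: 0.302
grip_force: 30.0
```

Run:
```python
from h import *
s=st();print("tcp board",wb(s["eef_pos"]),s["moment"])
im=viewer.read_camera("wrist");sc=viewer.read_camera("scene")
out=np.zeros((400,800,3),np.uint8)
out[:300,:400]=im[150:450,140:540]; out[:400,400:]=cv2.resize(sc[190:270,270:350],(400,400),interpolation=cv2.INTER_CUBIC)
cv2.imwrite("pics/w7.png",out[:,:,::-1])
```

```text
t 19.00 [447.9   1.2 194.5] [ 3.141e+00  1.000e-03 -3.350e-01] F [ 3.  -0.1 -3.5] op 28.7 g 30.0 j [-0.14  0.27  2.   -0.    0.88  1.76]
tcp board [-1.14187081e+02  2.99331963e-02  1.94517263e+02] [-0.10285985 -0.76132895  0.00199097]
```

View pics/w7.png

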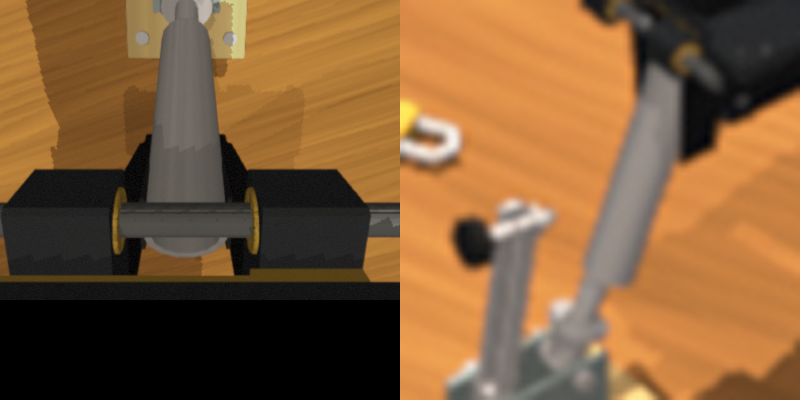

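The pipe now leans in line with the stub and is about 20 mm onto it. I'll slide it down.

>>> {"api": "move_arm", "payload": {"moves": [0.034, 0, 0.03, 0, 0.034, 0, 0.032, 0, 0.03, 0, 0.042, 0, 0.03, 0, 0.044, 0, 0, 0, 0, 0]}}

```text
t: 19.73
eef_pos: [466.0, -5.0, 172.7]
tcp_rot: [3.141, 0.002, -0.335]
ft_force: [-4.0, 2.4, 3.8]
opening: 0.302
grip_force: 30.0
```

Run:
```python
from h import *
s=st();print("tcp board",wb(s["eef_pos"]),s["moment"])
im=viewer.read_camera("wrist");sc=viewer.read_camera("scene")
out=np.zeros((400,800,3),np.uint8)
out[:300,:400]=im[150:450,140:540]; out[:400,400:]=cv2.resize(sc[190:270,270:350],(400,400),interpolation=cv2.INTER_CUBIC)
cv2.imwrite("pics/w8.png",out[:,:,::-1])
```

```text
t 19.73 [466.   -5.  172.7] [ 3.141e+00  2.000e-03 -3.350e-01] F [-4.   2.4  3.8] op 28.8 g 30.0 j [-0.15  0.32  1.99  0.    0.83  1.75]
tcp board [-9.50873463e+01  4.44190810e-02  1.72736755e+02] [0.32440679 0.80582756 0.0471417 ]
```

View pics/w8.png

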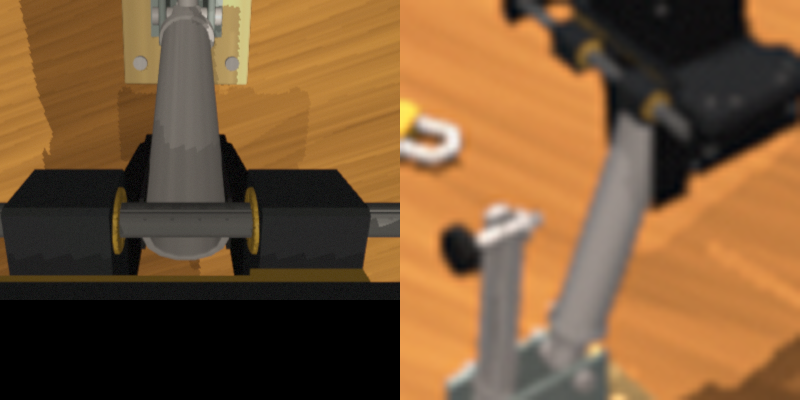

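The pipe is down on the collar. Now throw the handle along an arc about the pivot.

>>> {"api": "move_arm", "payload": {"moves": [0.045, 0, -0.021, 0, 0.045, 0, -0.021, 0, 0.047, 0, -0.015, 0, 0.047, 0, -0.015, 0, 0.049, 0, -0.01, 0, 0.049, 0, -0.01, 0, 0.05, 0, -0.004, 0, 0.05, 0, -0.004, 0]}}

```text
t: 20.82
eef_pos: [517.4, -23.1, 186.2]
tcp_rot: [3.14, 0.009, -0.335]
ft_force: [-12.8, 5.1, -4.1]
opening: 0.305
grip_force: 30.0
```

Run:
```python
from h import *
s=st();b=wb(s["eef_pos"]);g=b+[35,0,19-80];print(b,"r",np.hypot(g[0],g[2]),"lean",np.arctan2(g[0],g[2]))
```

```text
t 20.82 [517.4 -23.1 186.2] [ 3.14   0.009 -0.335] F [-12.8   5.1  -4.1] op 29.0 g 30.0 j [-0.17  0.38  1.85  0.    0.93  1.73]
[-4.05462866e+01 -8.25528538e-02  1.86174808e+02] r 125.29762112258402 lean -0.04427936715860488
```

>>> {"api": "move_arm", "payload": {"moves": [0.05, 0, 0.002, 0, 0.05, 0, 0.002, 0, 0.05, 0, 0.008, 0, 0.05, 0, 0.008, 0, 0.048, 0, 0.013, 0, 0.048, 0, 0.013, 0, 0.046, 0, 0.019, 0, 0.046, 0, 0.019, 0, 0, 0, 0, 0]}}

```text
t: 21.95
eef_pos: [577.7, -43.9, 176.4]
tcp_rot: [-3.141, -0.005, -0.335]
ft_force: [3.7, -2.4, 10.1]
opening: 0.301
grip_force: 30.0
```

Run:
```python
from h import *
s=st();b=wb(s["eef_pos"]);g=b+[35,0,19-80];print(b,"r",np.hypot(g[0],g[2]),"lean",np.arctan2(g[0],g[2]),s["moment"])
sc=viewer.read_camera("scene"); cv2.imwrite("pics/thrown.png",sc[:,:,::-1])
# does the arm lie level over the arbor now? compare with the last stored view at the old and new arm positions
for n,p in [("arm end up",bw(-12,0,205)),("arm mid level",bw(100,0,90)),("arm level end",bw(135,0,90))]:
    u,v=proj("scene",p).round().astype(int); print(n,(u,v),sc[v-2:v+3,u-2:u+3].reshape(-1,3).mean(0).round())
```

```text
t 21.95 [577.7 -43.9 176.4] [-3.141 -0.005 -0.335] F [ 3.7 -2.4 10.1] op 28.6 g 30.0 j [-0.19  0.47  1.72 -0.    0.95  1.72]
[ 23.22243107   0.23129224 176.39094514] r 129.24752105772598 lean 0.4672943099743224 [-0.19129212 -0.2960566   0.01579474]
arm end up (np.int64(293), np.int64(230)) [46. 46. 47.]
arm mid level (np.int64(260), np.int64(281)) [176. 162. 152.]
arm level end (np.int64(249), np.int64(287)) [213. 155. 106.]
```

Run:
```python
from h import *
sc=cv2.imread("pics/thrown.png")[:,:,::-1];s0=cv2.imread("pics/scene0.png")[:,:,::-1]
for x in (40,60,80,100,115,130):
    u,v=proj("scene",bw(x,0,89)).round().astype(int); print(x,(u,v),s0[v,u],sc[v,u])
# fit angle of the changed pixels around the arm
for a in (0,5,10,15,25):
    d=[]
    for r in range(30,130,5):
        p=bw(10+r*np.cos(np.radians(a)),0,82+r*np.sin(np.radians(a)));u,v=proj("scene",p).round().astype(int)
        c=sc[v,u].astype(int); d.append(c.max()-c.min()<35)
    print("arm angle",a,"grey fraction",np.mean(d))
```

```text
40 (np.int64(279), np.int64(271)) [138 104  76] [132 124 120]
60 (np.int64(273), np.int64(274)) [217 140  71] [131 125 121]
80 (np.int64(266), np.int64(278)) [211 134  69] [129 123 119]
100 (np.int64(260), np.int64(281)) [206 132  67] [153 145 139]
115 (np.int64(255), np.int64(284)) [213 135  69] [203 190 182]
130 (np.int64(250), np.int64(286)) [225 147  75] [164 148 139]
arm angle 0 grey fraction 0.9
arm angle 5 grey fraction 0.95
arm angle 10 grey fraction 0.65
arm angle 15 grey fraction 0.2
arm angle 25 grey fraction 0.05
```

The arm lies level, so the clamp is shut, and the pipe is still down on the stub. Pull it off along the stub axis.

>>> {"api": "move_arm", "payload": {"moves": [0, 0, 0, 0, 0.03, 0, -0.067, 0, 0.03, 0, -0.067, 0, 0.03, 0, -0.067, 0, 0.03, 0, -0.067, 0, 0.03, 0, -0.067, 0, 0.03, 0, -0.067, 0, 0.03, 0, -0.067, 0, 0, 0, -0.1, 0, 0, 0, 0, 0]}}

```text
t: 23.25
eef_pos: [605.5, -53.5, 262.1]
tcp_rot: [-3.141, -0.002, -0.335]
ft_force: [0.3, 0.1, -3.9]
opening: 0.302
grip_force: 30.0
```

Run:
```python
from h import *
s=st();print(wb(s["eef_pos"]))
sc=viewer.read_camera("scene");cv2.imwrite("pics/off.png",sc[:,:,::-1])
w=viewer.read_camera("wrist");cv2.imwrite("pics/offw.png",w[:,:,::-1])
for a in (0,5,10,15,25):
    d=[]
    for r in range(30,130,5):
        p=bw(10+r*np.cos(np.radians(a)),0,82+r*np.sin(np.radians(a)));u,v=proj("scene",p).round().astype(int)
        c=sc[v,u].astype(int); d.append(c.max()-c.min()<35)
    print("arm angle",a,"grey fraction",np.mean(d))
# pipe lean: grey pixels along lines from the grasp point downwards, in the board plane
g=wb(s["eef_pos"])+[0,0,19]
for L in np.arange(-.1,.71,.1):
    f=[]
    for r in range(25,94,4):
        u,v=proj("scene",bw(g[0]-r*np.sin(L),g[1],g[2]-r*np.cos(L))).round().astype(int);c=sc[v,u].astype(int);f.append((c.max()-c.min()<30)&(c.mean()>75))
    print("lean %.1f"%L,"".join("#" if q else "." for q in f))
```

```text
t 23.25 [605.5 -53.5 262.1] [-3.141e+00 -2.000e-03 -3.350e-01] F [ 0.3  0.1 -3.9] op 28.7 g 30.0 j [-0.2   0.42  1.54 -0.    1.17  1.71]
[ 52.66987397   0.32617117 262.10673835]
arm angle 0 grey fraction 0.9
arm angle 5 grey fraction 0.95
arm angle 10 grey fraction 0.65
arm angle 15 grey fraction 0.3
arm angle 25 grey fraction 0.05
lean -0.1 ..................
lean 0.0 ..................
lean 0.1 ..................
lean 0.2 ..................
lean 0.3 ..................
lean 0.4 .....#############
lean 0.5 ......############
lean 0.6 ......############
lean 0.7 .....########.....
```

Run:
```python
from h import *
sc=cv2.imread("pics/off.png")[:,:,::-1].astype(int)
g=wb(monitor.state()["eef_pos"])+[0,0,19]
for dz in (-45,-55,-65,-75,-85,-95):
    row=[]
    for x in range(-75,16,3):
        u,v=proj("scene",bw(g[0]+x,g[1],g[2]+dz)).round().astype(int);c=sc[v,u];row.append("#" if c.max()-c.min()<32 and c.mean()>60 else ".")
    print(dz,"".join(row))
```

```text
-45 ...........#########...........
-55 ..........#########............
-65 .........#########.............
-75 ........#########..............
-85 .......#########...............
-95 ......########.................
```

>>> {"api": "move_arm", "payload": {"moves": [0.02, 0.25, 0, 0, 0.03, 0.38, 0, 0, 0.03, 0.38, 0, 0, 0.03, 0.38, 0, 0, 0.02, 0.3, 0.15, 0, 0, 0, 0.15, 0, 0, 0, 0, 0, 0, 0, 0, 0]}}

```text
t: 24.35
eef_pos: [540.6, -298.9, 216.4]
tcp_rot: [3.141, -0.001, -0.334]
ft_force: [-0.2, -0.7, -3.0]
opening: 0.297
grip_force: 30.0
```

```bash
cat > fit.py <<'E'
from h import *
from scipy.spatial.transform import Rotation as Ro
def axes(s): return Ro.from_euler('xyz',s["tcp_rot"]).as_matrix()
def cyl(s,ox,L,g,n=24):
    "points on both rims of the pipe: offset ox (tool x) at grasp, lean L towards tool +x, grasp g above lower end"
    R=axes(s);x=R[:,0];y=R[:,1];u=np.sin(L)*x-np.cos(L)*R[:,2];w=np.cos(L)*x+np.sin(L)*R[:,2]
    c=s["eef_pos"]-19*R[:,2]+ox*x; th=np.linspace(0,2*np.pi,n)
    return [c+k*u+15*(np.cos(t)*w+np.sin(t)*y) for k in(-g,135-g) for t in th]
def sil(name,info,P):
    q=np.array([proj(name,p,info) for p in P],np.float32); m=np.zeros((480,640),np.uint8); cv2.fillConvexPoly(m,cv2.convexHull(q).astype(np.int32),1); return m
E
python3 - <<'E'
from fit import *
s=st();iw=viewer.camera_info("wrist");ims={"wrist":viewer.read_camera("wrist"),"scene":viewer.read_camera("scene")};inf={"wrist":iw,"scene":viewer.camera_info("scene")}
for n in ims: cv2.imwrite(f"pics/f_{n}.png",ims[n][:,:,::-1])
# grey mask, limited to below the fingers
G={}
for n,im in ims.items():
    c=im.astype(int);G[n]=((c.max(2)-c.min(2)<32)&(c.mean(2)>60)).astype(np.uint8)
g=s["eef_pos"]+[0,0,19]
for n in ims:
    u,v=proj(n,g,inf[n]).round().astype(int);print(n,"grasp px",u,v)
u,v=proj("scene",g,inf["scene"]).round().astype(int)
for r in range(v+4,v+60,4): print("scene",r,"".join(".#"[k] for k in G["scene"][r,u-25:u+45]))
u,v=proj("wrist",g,inf["wrist"]).round().astype(int)
for r in range(160,430,10): print("wrist",r,"".join(".#"[k] for k in G["wrist"][r,245:405:3]))
E
```

```text
t 24.35 [ 540.6 -298.9  216.4] [ 3.141e+00 -1.000e-03 -3.340e-01] F [-0.2 -0.7 -3. ] op 28.2 g 30.0 j [-0.61  0.48  1.58 -0.    1.09  1.29]
wrist grasp px 325 325
scene grasp px 212 186
scene 190 ..................................######..............................
scene 194 .................................#########............................
scene 198 ..................................##########..........................
scene 202 ....................................##########........................
scene 206 ......................................#########.......................
scene 210 ......................................................................
scene 214 ......................................................................
scene 218 ......................................................................
scene 222 ......................................................................
scene 226 ......................................................................
scene 230 ......................................................................
scene 234 .............
[... 1274 characters left out ...]
................###############...................
wrist 330 ...................#################..................
wrist 340 ..................##################..................
wrist 350 .................####################.................
wrist 360 ......###########################################.....
wrist 370 .....############################################.....
wrist 380 .....############################################.....
wrist 390 .............############################.............
wrist 400 .............############################.............
wrist 410 ..............###########################.............
wrist 420 ...............########################...............
```

```bash
cat >> fit.py <<'E'
def fit(s,ims,inf):
    G={}
    for n,im in ims.items():
        c=im.astype(int);G[n]=((c.max(2)-c.min(2)<32)&(c.mean(2)>60)).astype(np.uint8)
    gp={n:proj(n,s["eef_pos"]+[0,0,19],inf[n]) for n in ims}
    W={n:np.zeros((480,640),np.uint8) for n in ims}
    W["wrist"][180:352,240:410]=1; u,v=gp["scene"].astype(int); W["scene"][v+6:v+50,u-30:u+40]=1
    def sc(p):
        P=cyl(s,*p);r=[]
        for n in ims:
            m=sil(n,inf[n],P)&W[n];q=G[n]&W[n];r.append((m&q).sum()/max(1,(m|q).sum()))
        return r
    best=sorted(((sum(sc((ox,L,g))),ox,L,g) for ox in range(-20,21,4) for L in np.arange(-.3,.91,.1) for g in (85,95,105)),reverse=True)[0]
    best=sorted(((sum(sc((ox,L,g))),ox,L,g) for ox in best[1]+np.arange(-4,5,2) for L in best[2]+np.arange(-.1,.11,.05) for g in best[3]+np.arange(-8,9,4)),reverse=True)
    for b in best[:4]: print(np.round(b,2),np.round(sc(b[1:]),2))
    return best[0]
E
python3 - <<'E'
from fit import *
s=st();ims={n:cv2.imread(f"pics/f_{n}.png")[:,:,::-1] for n in("wrist","scene")};inf={n:viewer.camera_info(n) for n in ims}
b=fit(s,ims,inf);ox,L,g=b[1:]
R=axes(s);c=s["eef_pos"]-19*R[:,2]+ox*R[:,0]-g*(np.sin(L)*R[:,0]-np.cos(L)*R[:,2]);print("lower end",c)
E
```

```text
t 24.45 [ 540.8 -298.9  216.8] [ 3.141e+00 -1.000e-03 -3.340e-01] F [-0.6 -0.3 -3.2] op 28.7 g 30.0 j [-0.61  0.48  1.58 -0.    1.09  1.29]
[  1.77 -20.     0.25  91.  ] [0.96 0.82]
[  1.7 -16.    0.3  91. ] [0.94 0.76]
[  1.67 -20.     0.25  87.  ] [0.95 0.72]
[  1.66 -18.     0.3   95.  ] [0.94 0.72]
lower end [ 500.74270095 -285.01535127  147.55774598]
```

Run:
```python
from fit import *
s=st();ims={n:cv2.imread(f"pics/f_{n}.png")[:,:,::-1] for n in("wrist","scene")};inf={n:viewer.camera_info(n) for n in ims}
w=ims["wrist"]
# top rim of the pipe: rows below the jaw bar; print the centre column
for r in range(385,450,4): print(r,w[r,325],w[r,300],w[r,350])
for ox in (0,-8,-16,-20,-24):
    for L in (.2,.3,.4,.5):
        P=cyl(s,ox,L,93);q=np.array([proj("wrist",p,inf["wrist"]) for p in P]);q2=np.array([proj("scene",p,inf["scene"]) for p in P[:24]])
        print(ox,L,"wrist rows lower rim %.0f-%.0f, upper rim %.0f-%.0f"%(q[:24,1].min(),q[:24,1].max(),q[24:,1].min(),q[24:,1].max()),"scene lower",q2.mean(0).round(), q2.max(0).round())
```

```text
t 24.45 [ 540.8 -298.9  216.8] [ 3.141e+00 -1.000e-03 -3.340e-01] F [-0.6 -0.3 -3.2] op 28.7 g 30.0 j [-0.61  0.48  1.58 -0.    1.09  1.29]
385 [78 76 70] [76 74 70] [77 74 70]
389 [73 68 65] [71 68 61] [76 74 67]
393 [73 68 64] [71 69 62] [77 72 68]
397 [74 70 66] [74 70 65] [77 73 68]
401 [75 71 66] [72 68 62] [75 72 66]
405 [74 70 63] [74 70 65] [76 73 68]
409 [73 68 63] [72 68 62] [76 70 67]
413 [71 67 61] [72 69 62] [74 72 65]
417 [72 68 64] [69 67 62] [74 71 66]
421 [74 69 64] [81 77 71] [79 76 70]
425 [83 71 53] [114 103  90] [117 107  94]
429 [90 69 24] [92 69 26] [90 68 20]
433 [23 21 23] [24 22 23] [28 26 26]
437 [23 25 25] [20 20 20] [27 28 28]
441 [26 28 27] [23 24 25] [22 19 17]
445 [24 26 25] [26 26 24] [28 28 26]
449 [20 22 19] [26 25 25] [26 26 27]
0 0.2 wrist rows lower rim 264-308, upper rim 317-406 scene lower [222. 210.] [227. 214.]
0 0.3 wrist rows lower rim 278-322, upper rim 303-395 scene lower [224. 208.] [229. 212.]
0 0.4 wrist rows lower rim 291-336, upper rim 290-383 scene lower [227. 206.] [232. 210.]
0 0.5 wrist rows lower rim 305-350, upper rim 278-371 s
[... 802 characters left out ...]
4, upper rim 371-455 scene lower [228. 207.] [233. 211.]
-20 0.3 wrist rows lower rim 305-348, upper rim 357-445 scene lower [230. 205.] [235. 209.]
-20 0.4 wrist rows lower rim 318-362, upper rim 344-434 scene lower [233. 203.] [238. 208.]
-20 0.5 wrist rows lower rim 332-376, upper rim 331-422 scene lower [235. 201.] [240. 206.]
-24 0.2 wrist rows lower rim 297-339, upper rim 381-464 scene lower [229. 207.] [234. 210.]
-24 0.3 wrist rows lower rim 310-353, upper rim 367-455 scene lower [231. 205.] [237. 209.]
-24 0.4 wrist rows lower rim 323-367, upper rim 354-444 scene lower [234. 203.] [239. 207.]
-24 0.5 wrist rows lower rim 337-382, upper rim 341-432 scene lower [236. 201.] [241. 205.]
```

Run:
```python
from fit import *
s=st();x=axes(s)[:,0];peg=np.array([521.4,-312.6,0])
rel(peg+37.5*x+[0,0,138],s)
```

```text
t 24.45 [ 540.8 -298.9  216.8] [ 3.141e+00 -1.000e-03 -3.340e-01] F [-0.6 -0.3 -3.2] op 28.7 g 30.0 j [-0.61  0.48  1.58 -0.    1.09  1.29]
rel mm [23.5 19.3 78.8] units [0.157 0.129 0.525]
```

>>> {"api": "move_arm", "payload": {"moves": [0.157, 0.129, 0, 0, 0, 0, 0.2, 0, 0, 0, 0.2, 0, 0, 0, 0.125, 0, 0, 0, 0, 0, 0, 0, 0, 0]}}

```text
t: 25.2
eef_pos: [556.8, -325.3, 138.3]
tcp_rot: [3.141, -0.002, -0.334]
ft_force: [0.4, -0.0, -2.6]
opening: 0.301
grip_force: 30.0
```

Run:
```python
from fit import *
s=st();inf={n:viewer.camera_info(n) for n in("wrist","scene")};ims={n:viewer.read_camera(n) for n in inf}
for n in ims: cv2.imwrite(f"pics/g_{n}.png",ims[n][:,:,::-1])
x=axes(s)[:,0];d=s["eef_pos"]-[521.4,-312.6,0];print("tcp rel peg in tool x",d@x,"y",d@axes(s)[:,1])
b=fit(s,ims,inf)
# is the clear background still seen beneath the lower end where the peg should be?
for z in (20,35,50,60): 
    u,v=proj("scene",(521.4,-312.6,z)).round().astype(int);print(z,(u,v),ims["scene"][v,u-4:u+5].tolist())
```

```text
t 25.20 [ 556.8 -325.3  138.3] [ 3.141e+00 -2.000e-03 -3.340e-01] F [ 0.4 -0.  -2.6] op 28.6 g 30.0 j [-0.63  0.6   1.59 -0.    0.96  1.27]
tcp rel peg in tool x 37.86295166507151 y 0.5088361281542914
[  1.7  -20.     0.25  91.  ] [0.97 0.73]
[  1.67 -20.     0.25  87.  ] [0.96 0.72]
[  1.67 -16.     0.3   91.  ] [0.95 0.72]
[  1.65 -18.     0.3   91.  ] [0.92 0.72]
20 (np.int64(222), np.int64(240)) [[140, 81, 44], [139, 80, 44], [128, 76, 43], [118, 81, 48], [127, 96, 59], [131, 100, 61], [125, 96, 59], [116, 86, 53], [114, 74, 44]]
35 (np.int64(221), np.int64(236)) [[141, 82, 45], [143, 82, 46], [142, 84, 47], [136, 87, 51], [127, 94, 56], [130, 100, 62], [130, 100, 61], [126, 96, 59], [128, 87, 52]]
50 (np.int64(221), np.int64(232)) [[172, 104, 55], [152, 90, 49], [141, 83, 51], [137, 88, 58], [137, 97, 62], [143, 105, 67], [137, 98, 60], [130, 87, 52], [134, 81, 47]]
60 (np.int64(220), np.int64(230)) [[208, 133, 69], [191, 126, 75], [157, 115, 87], [126, 108, 99], [122, 112, 108], [122, 112, 108], [123, 109, 102], [124, 99, 88], [128, 92, 74]]
```

>>> {"api": "move_arm", "payload": {"moves": [0, 0, 0.06, 0, 0, 0, 0.06, 0, 0, 0, 0.05, 0, 0, 0, 0, 0]}}

```text
t: 25.8
eef_pos: [555.9, -325.1, 110.6]
tcp_rot: [-3.141, 0.001, -0.335]
ft_force: [-0.2, 0.5, -3.8]
opening: 0.298
grip_force: 30.0
```

Run:
```python
from fit import *
s=st();sc=viewer.read_camera("scene").astype(int)
for r in range(218,246,2): print(r,"".join("#" if (c.max()-c.min()<35) else ("p" if c[0]<165 and c[1]>84 else ("d" if c[0]<165 else ".")) for c in sc[r,205:245]))
```

```text
t 25.80 [ 555.9 -325.1  110.6] [-3.141e+00  1.000e-03 -3.350e-01] F [-0.2  0.5 -3.8] op 28.3 g 30.0 j [-0.63  0.63  1.61 -0.    0.9   1.27]
218 ###############p........................
220 ..d#############p.......................
222 ..d##############p......................
224 ..d###dd##########p.....................
226 ...pp....##########p....................
228 .........p##########p...................
230 ...........##########p..................
232 ...........p###########pp...............
234 ..........ppp##########pddddpp..........
236 ........pddddp#######pppdddddddddpp.....
238 ......pdddddddpppppppddpppdddddddddddpp.
240 pddddddddddddddddpppdddddpppppppdddddddd
242 ddddddddddddddddddpddddddddppppppddddddp
244 ppdddddddddddddddddddddddddddddddddddd..
```

The peg is inside the pipe's mouth with no extra force. Go deeper, then straighten.

>>> {"api": "move_arm", "payload": {"moves": [0, 0, 0.05, 0, 0, 0, 0.04, 0, -0.04, 0, 0, 0, -0.045, 0, 0.005, 0, -0.045, 0, 0.01, 0, -0.045, 0, 0.01, 0, 0, 0, 0, 0]}}

```text
t: 26.72
eef_pos: [531.3, -316.8, 94.7]
tcp_rot: [3.141, -0.001, -0.335]
ft_force: [3.5, -2.2, -1.0]
opening: 0.297
grip_force: 30.0
```

Run:
```python
from fit import *
s=st();inf={n:viewer.camera_info(n) for n in("wrist","scene")};ims={n:viewer.read_camera(n) for n in inf}
d=s["eef_pos"]-[521.4,-312.6,0];print("tcp rel peg in tool x",d@axes(s)[:,0],"y",d@axes(s)[:,1])
fit(s,ims,inf)
sc=ims["scene"].astype(int)
for r in range(214,248,2): print(r,"".join("#" if (c.max()-c.min()<35) else ("p" if c[0]<165 and c[1]>84 else ("d" if c[0]<165 else ".")) for c in sc[r,200:245]))
```

```text
t 26.73 [ 531.3 -316.8   94.7] [ 3.141e+00 -1.000e-03 -3.350e-01] F [ 3.5 -2.2 -1. ] op 28.2 g 30.0 j [-0.64  0.62  1.69 -0.    0.83  1.26]
tcp rel peg in tool x 10.874826732108193 y 0.7866423076079507
[  1.7 -22.    0.   99. ] [0.96 0.74]
[ 1.68e+00 -1.60e+01  5.00e-02  9.90e+01] [0.98 0.71]
[ 1.68e+00 -1.60e+01  5.00e-02  9.50e+01] [0.98 0.7 ]
[ 1.68e+00 -1.80e+01  5.00e-02  1.03e+02] [0.98 0.7 ]
214 ........pd###################ddp.............
216 .........d###############ddp.................
218 .........pd#############p....................
220 ..........ddpp.d#########p...................
222 ...............pd########p...................
224 ................d#########...................
226 ................d#########p..................
228 .................p#########..................
230 ..................#########p.................
232 ..................p#########pp...............
234 ..............pdddp##########dddddpp.........
236 ............pdddddd##########pddddddddpp.....
238 ..........ddddddddd##########ppppppddddddddpp
240 .....pppddddpppddddd##########ddddddddddddddd
242 .ppppdddppppppddddddd######dddddddddddddddddp
244 pppdddpdddddddddddddddddddddddddddddddddddddd
246 pppdddddddddddddddddddddddddddddddddddddddddd
```

>>> {"api": "move_arm", "payload": {"moves": [0, 0, 0.015, 0, 0, 0, 0.015, 0, 0, 0, 0.01, 0, 0, 0, 0, 0]}}

```text
t: 27.32
eef_pos: [531.8, -316.8, 90.7]
tcp_rot: [3.141, -0.002, -0.335]
ft_force: [-1.2, 2.6, 24.3]
opening: 0.302
grip_force: 30.0
```

>>> {"api": "move_arm", "payload": {"moves": [0, 0, -0.012, 0, 0, 0, 0, 0]}}

```text
t: 27.58
eef_pos: [531.6, -316.8, 90.9]
tcp_rot: [3.141, -0.001, -0.335]
ft_force: [0.7, -0.1, 10.9]
opening: 0.3
grip_force: 30.0
```

>>> {"api": "move_arm", "payload": {"moves": [0, 0, 0, 0, 0, 0, 0, 0, 0, 0, 0, 0, 0, 0, 0, 0], "claw": 75}}

```text
t: 28.08
eef_pos: [531.2, -316.6, 89.8]
tcp_rot: [-3.141, 0.001, -0.335]
ft_force: [-0.8, -0.1, -0.1]
opening: 0.664
grip_force: 0.0
```

>>> {"api": "move_arm", "payload": {"moves": [0, 0, -0.15, 0, 0, 0, -0.3, 0, 0, 0, -0.35, 0, 0, 0, -0.3, 0, -0.25, 0, 0, 0, 0, 0, 0, 0, 0, 0, 0, 0]}}

```text
t: 28.95
eef_pos: [496.3, -304.5, 255.0]
tcp_rot: [3.142, -0.0, -0.335]
ft_force: [0.3, -0.3, 0.1]
opening: 0.79
grip_force: 0.0
```

Run:
```python
from fit import *
s=st();inf={n:viewer.camera_info(n) for n in("wrist","scene")};ims={n:viewer.read_camera(n) for n in inf}
for n in ims: cv2.imwrite(f"pics/e_{n}.png",ims[n][:,:,::-1])
G={}
for n,im in ims.items():
    c=im.astype(int);G[n]=((c.max(2)-c.min(2)<35)&(c.mean(2)>50)).astype(np.uint8)
th=np.linspace(0,2*np.pi,30)
r=[]
for dx in range(-12,13,3):
  for dy in range(-12,13,3):
    for tx in (-.1,0,.1):
      for ty in (-.1,0,.1):
        P=[(521.4+dx+k*tx+15*np.cos(t),-312.6+dy+k*ty+15*np.sin(t),15+k) for k in(0,135) for t in th];q=[]
        for n in ims:
            m=sil(n,inf[n],P);b=cv2.dilate(m,np.ones((15,15),np.uint8));q.append((m&G[n]).sum()/max(1,(m|(b&G[n])).sum()))
        r.append((sum(q),*q,dx,dy,tx,ty))
for x in sorted(r,reverse=True)[:4]: print(np.round(x,2))
sc=ims["scene"].astype(int)
for rr in range(192,248,3): print(rr,"".join("#" if (c.max()-c.min()<35) else ("d" if c[0]<165 else ".") for c in sc[rr,195:245]))
for a in (0,5,10,15):
    d=[]
    for q in range(30,130,5):
        u,v=proj("scene",bw(10+q*np.cos(np.radians(a)),0,82+q*np.sin(np.radians(a)))).round().astype(int);c=sc[v,u];d.append(c.max()-c.min()<35)
    print("arm",a,np.mean(d))
```

```text
t 28.95 [ 496.3 -304.5  255. ] [ 3.142 -0.    -0.335] F [ 0.3 -0.3  0.1] op 75.1 g 0.0 j [-0.66  0.39  1.61 -0.    1.14  1.24]
[ 1.61  0.87  0.74 -9.    3.    0.    0.  ]
[ 1.55  0.85  0.7  -6.    3.    0.    0.  ]
[ 1.52  0.84  0.69 -9.    0.    0.    0.  ]
[ 1.52  0.86  0.66 -6.    0.    0.    0.  ]
192 ....................dd............................
195 ....................ddd...........................
198 .....................ddd..........................
201 ..................................................
204 ....dd................#######........ddd..........
207 ........dd...........#########dddddd..............
210 .............dd......d########d...................
213 ..................dddd#########...................
216 ......................#########d..................
219 ......................d#########d.................
222 .......................#########d.................
225 .......................d########d.................
228 ........................#########.................
231 ........................#########d................
234 ......................ddd#########dddddd..........
237 ..................ddddddd##########ddddddddddddd..
240 ..............ddddddddddd##########dddd..ddddddddd
243 ..........dddddddddddddddd#######dddddddddddddddd.
246 .........dddddddddddddddddddddddddddddddddddddd...
arm 0 0.85
arm 5 0.95
arm 10 0.65
arm 15 0.35
```

```bash
python3 -c "
from cell import order
print(order.job_done())"
```

```text
the job is handed in; nothing more can be done
None
```

I've handed in the job at about 29 s, but no verdict came back: both spacers are stacked on the arbor, the clamp was thrown shut with the pipe, and the pipe stands upright over its peg with the gripper clear. The finish was checked only by image code, because I had used up my 10 pictures, and the foot's pressing force was not measured.

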